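Unlock the reamer drawer

ROBOT

A 7-joint arm with a two-finger parallel gripper is mounted at the origin on the work surface. World frame = base frame: x ahead of the robot, y to its left, z up, the work surface at z = 0. Lengths are in mm, angles in degrees, forces in N, time in s.
With the tool pointing down it reaches from about 400 to 850 mm from the base axis. Payload 10.4 kg.
Tool frame: the origin (TCP) lies between the finger pads; the fingertips stand 14 mm ahead of it and the grasp point (between the pads) lies 5 mm behind it; z points along the fingers, y is the line along which they close (so a half turn about z gives the same grasp; the last joint's range is limited). The gripper opens to 85 mm and grips with 20 to 120 N. Pads are 22 mm wide; open, the fingers measure 114 mm over their backs; the gripper's body (76 mm by 85 mm) begins 54 mm behind the grasp point. The pads swing forward as they close: fully open they stand 13 mm farther back than shut.
Start: joints at [-74.805, 19.034, -3.707, 83.658, 1.238, 77.344, -5.071], TCP at [177.388, 599.319, 245.338] pointing down, gripper open.
Joint ranges: [-148.97, 148.97], [-28.65, 121.19], [-84.17, 76.75], [9.2, 138.47], [-72.65, 252.65], [3.7, 117.97], [-149.18, 149.18]. Speed limits (degrees/s): [127.2, 127.2, 159.86, 159.86, 180, 180, 180].

INTERFACE

Orientations are given as a 3x3 rotation matrix whose columns are the frame's x, y, z axes.
In Python, from station import manip gives the robot as it stands.
- The arm moves only by the shell command python3 -m jog 'ROWS' [OPENING] [FORCE]. ROWS is JSON, a list that holds one entry, the list of rows, each a list of 4 numbers: the shift along the tool's x, y, z each as a share of 300 mm, from -1 to 1, then the turn about the tool's z as a share of 1.5 rad, from -1 to 1. In form: [[[tx, ty, tz, roll], ...]]. A call has 1 to 20 rows; each row is the pose to reach, as a shift and turn from the pose commanded when the call began, along the tool's axes at that moment; what a row does not reach only later rows make up. A row lasts 1/8 s, in which the tool goes at most 62.5 mm and 10.7 degrees, less where a joint would pass 70% of its speed; a pose out of reach is approached as far as the arm can. A call with a number of a shift or a turn outside -1 to 1 is refused whole. A call with a gripper value outside its range is refused whole. OPENING is the closure, from -1 (fully open) to 1 (shut), set as the call begins (- or left out, the last holds). The fingers move at their own pace and stop on an object; FORCE is the grip in N (left out, the last holds). Time passes only in rows, so rows that repeat a pose let the fingers close. It gives the time, the measured TCP pose, the force, the opening and the grip force at its end, in the units of the state.
- manip.observe(): the state, without advancing time (a new reading comes with each control period).
- manip.camera(name): name is "scene" or "top"; returns the picture (480x640x3 uint8, red, green, blue); there is no depth.
- manip.camera_info(name): a dict with "camera_matrix" (3x3 intrinsics, pixels), "k1" (the pictures are not rectified: a ray, as slopes to the right and down, at radius r is drawn at 1 + k1 r^2 times it, then the intrinsics apply), "R" (3x3) and "t" (3): a world point X has camera coordinates R X + t. Camera axes: x right, y down, z forward; pixel columns grow to the right and rows downward; lengths in mm; the calibration is good to about 2 mm. A picture is of the moment at which its call begins. camera_info takes no time and is no camera call.
- manip.job_done(): hands the job in; it is judged then, once.
The state is a dict: "time_s": time; "joint_pos": joint angles; "joint_vel": joint speeds; "joint_efforts": joint torques, N m; "tcp_pos": TCP position; "eef_rot": TCP orientation; "contact_force": force on the tool from outside, world axes, zero at the start; "ft_torque": the same for the moment, N m; "grip_width": finger opening in mm; "gripper_force": force on a finger pad.
Only numpy, scipy, OpenCV 4.12 (cv2) and the standard library are available. Lean on these libraries where they do the work, as an engineer would, in place of code of your own. Each camera call takes 0.05 s, during which the arm holds its last target. There are 200 camera calls.

TASK

Take the key from its wooden stand, feel for the slot inside the lock on top of the drawer cabinet, and push the key gently fully home until its collar sits flush. Then turn it clockwise until the hidden bolt lets go and the drawer springs open, and leave the key standing fully home in the lock. Never force the key, and do not disturb the other things on the bench.

Things in the scene. Friction and masses are not known exactly. Their poses are not given: they have to be found in the camera images.
- key: Steel key, 82 mm tall, about 80 g, loose, standing upright in the wooden stand. Origin: centre of its lower tip; z up the shank, x along the blade's width, y across its thickness. From the tip up: blade 20 (x) by 4 mm (y), z 0-10; round neck 5 mm thick, z 10-28; round collar 32 mm wide, z 28-32; stem 10 mm, z 32-44; then the handle. Half a turn about z fits as well.
- key_handle (a point): Centre of the key's black plastic handle, 63 mm above the key's tip: 38 mm wide (key's x), 12 mm thick (y, grip it across this), 38 mm tall. Axes as the key's.
- stand: Fixed block of light wood, 70 x 70 mm, 34 mm high, with a slot in its top (along its x) in which the key stands, the key's collar resting on the block's top. Lifting the key 30 mm straight up frees it. Origin: centre of the underside.
- cabinet: Fixed grey steel drawer cabinet, 220 mm deep (x), 240 mm wide (y), 110 mm high. Origin: centre of the underside; its -x side is the drawer front. The lock is in its top, 50 mm to -x of the centre.
- keyhole (a point): Centre of the lock's mouth: a round hole 26 mm wide and 10 mm deep in a round steel rose, 54 mm across and 10 mm proud of the cabinet's top (mouth 120 mm above the bench). z up, x and y as the cabinet's. Fully home, the key's tip is 28 mm below the mouth and its collar sits flush on the rose. Over 90 N of contact between key and lock (or about 0.5 N m of twist) spoils it.
- slot_plate (a point): 10 mm below the mouth: the hole's floor, a 6 mm steel plate with a slot 22.5 x 7 mm for the blade. The slot lies anywhere within 0.7 rad either side of the cabinet's x axis; no reading tells its angle (axes here are the cabinet's). A blade over 0.15 rad off stands on the plate, the key's collar 18 mm above the rose: ease it up, turn a little, try again till it drops.
- lock_plug (a point): 28 mm below the mouth, where the tip ends. Only a key fully home has its blade past the plate, in the plug it can turn: up to 0.3 rad of play, then clockwise seen from above against about 0.1 N m. The bolt lets go 0.4 to 0.75 rad from where the key went in; it meets a stop 1.1 to 1.4 rad on, do not twist beyond. The plug stays where left; a turned key cannot be lifted out. Axes: the cabinet's.
- drawer (a joint): How far the drawer is out, in m: 0 locked shut, 0.045 sprung fully open towards the cabinet's -x side. It is pushed by a light spring (4 N) and held only by the hidden bolt.
- glue_jar: Bystander: amber glass jar, 48 mm in diameter, 60 mm high, standing on the rear part of the cabinet's top. Origin: centre of the underside.
- bell: Bystander: turned wooden bell of a pipe, 72 mm across the foot, 105 mm high, on the bench. Origin: centre of the underside.
- blank: Bystander: square wood blank 50 x 50 x 120 mm, standing on the bench. Origin: centre of the underside.
- screwdriver: Bystander: wooden-handled screwdriver lying on the bench.

How it is judged (in metres and radians):
On the way, in this order (a step that is already met when the one before it is completed fails the run):
1. the key is fully home in the lock (collar within 2.5 mm of the rose, upright) and the drawer is still shut (z of key in the frame of keyhole below -0.0255 m and horizontal distance between key and keyhole below 0.004 m and angle between key's own z axis and vertical below 0.12 rad and value of joint drawer below 0.005 m), for 0.1 s.
2. the turned key has released the bolt: the drawer has sprung open at least 30 mm with the key still home (value of joint drawer above 0.03 m and z of key in the frame of keyhole below -0.0235 m and horizontal distance between key and keyhole below 0.004 m), for 0.1 s.
At the end, for the whole second after the job is handed in: The drawer stands open by at least 30 mm; the key stands in the lock, let go and at rest, its collar within 3.5 mm of the rose, its tip within 4 mm of the lock's axis and leaning less than 0.15 rad (value of joint drawer above 0.03 m and z of key in the frame of keyhole below -0.0245 m and horizontal distance between key and keyhole below 0.004 m and angle between key's own z axis and vertical below 0.15 rad and linear speed of key below 0.02 m/s); the robot touches nothing.
It fails at once if the key bears on the cabinet or its lock with more than 90 N (contact force between key and cabinet above 90 N).
It fails at once if the glue jar is moved by more than 20 mm (distance of glue_jar from where it was at the start of the episode above 0.02 m).
It fails at once if the wooden bell is moved by more than 20 mm (distance of bell from where it was at the start of the episode above 0.02 m).
It fails at once if the wood blank is moved by more than 20 mm (distance of blank from where it was at the start of the episode above 0.02 m).
It fails at once if the screwdriver is moved by more than 20 mm (distance of screwdriver from where it was at the start of the episode above 0.02 m).
It also fails if it takes over 67 s, if anything falls off the work surface, if the arm or the gripper's body presses on something with over 40 N, if the wrist force passes 120 N, or if a joint passes its speed limit or range.

## Working session

There is one attempt and no reset: what is moved stays moved. The work goes in short steps, Python scripts to look and compute and a shell command to move; the robot and the scene stay as the last step left them, time stands still between calls to the robot, and variables do not carry over. Pictures are saved under pics/ and viewed, at most 10 in all, crops included, and the job is handed in when it is done.

```bash
mkdir -p pics
python3 - <<'E'
from station import manip
import cv2
for n in("scene","top"):
    i=manip.camera_info(n);print(n,i)
    cv2.imwrite(f"pics/{n}0.png",manip.camera(n)[:,:,::-1])
s=manip.observe();print(s["tcp_pos"],s["eef_rot"],s["time_s"],s["contact_force"],s["grip_width"])
E
```

```text
scene {'camera_matrix': array([[619.75918773,   0.        , 317.24420422],
       [  0.        , 619.75918773, 245.5503941 ],
       [  0.        ,   0.        ,   1.        ]]), 'k1': -0.21555058834613589, 'R': array([[-0.85512841,  0.51839782,  0.00437035],
       [ 0.34450506,  0.57454097, -0.7424412 ],
       [-0.38739084, -0.63337696, -0.66989698]]), 't': array([ 492.88381981,  -99.24237243, 1656.30048608])}
top {'camera_matrix': array([[575.64078865,   0.        , 323.01318185],
       [  0.        , 575.64078865, 243.04545688],
       [  0.        ,   0.        ,   1.        ]]), 'k1': 0.0419798809218342, 'R': array([[-0.01189945, -0.99987489, -0.01042114],
       [-0.99525131,  0.01285005, -0.09648679],
       [ 0.09660863,  0.00922352, -0.99527971]]), 't': array([ -37.01449005,  565.53596516, 1199.52482189])}
[177.31383882 598.97868609 244.6017837 ] [[-9.58866326e-01  2.83857825e-01 -3.23895923e-04]
 [ 2.83858006e-01  9.58865501e-01 -1.25811988e-03]
 [-4.65545460e-05 -1.29830924e-03 -9.99999156e-01]] 0.1 [ 0.52491125 -0.15198321  0.09665144] 85.40510872879491
```

View pics/scene0.png

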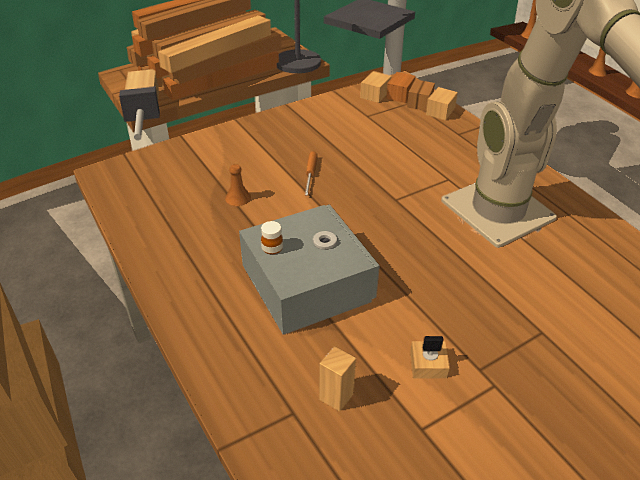

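View pics/top0.png

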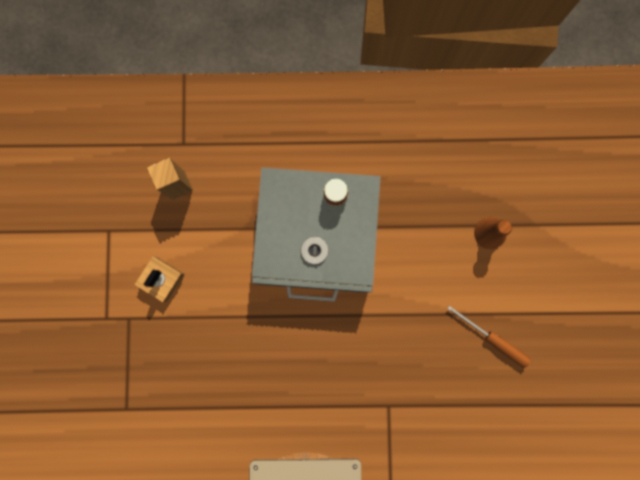

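The top view shows the stand and key at about (157,280), the cabinet top spanning (260,170) to (373,290), the rose at (315,250) and the jar at (335,190). The scene view shows the handle at (432,345), the rose at (325,240), and the blank about 100 px from the stand. Next I'll zoom in to measure.

```bash
cat > h.py <<'E'
import numpy as np, cv2
from station import manip
def ray(n,uv):
    i=manip.camera_info(n);K=i["camera_matrix"]
    p=cv2.undistortPoints(np.array(uv,float).reshape(-1,1,2),K,np.array([i["k1"],0,0,0,0.]))[:,0]
    d=np.c_[p,np.ones(len(p))]@i["R"]; c=-i["R"].T@i["t"]
    return c,d
def plane(n,uv,z):
    c,d=ray(n,uv); return c+d*((z-c[2])/d[:,2])[:,None]
def proj(n,X):
    i=manip.camera_info(n)
    return cv2.projectPoints(np.array(X,float).reshape(-1,1,3),cv2.Rodrigues(i["R"])[0],i["t"],i["camera_matrix"],np.array([i["k1"],0,0,0,0.]))[0][:,0]
def cross(a,b):
    (c1,d1),(c2,d2)=ray("scene",[a]),ray("top",[b]);d1,d2=d1[0],d2[0]
    s=np.linalg.lstsq(np.c_[d1,-d2],c2-c1,rcond=None)[0]
    p,q=c1+s[0]*d1,c2+s[1]*d2
    return (p+q)/2,np.linalg.norm(p-q)
E
python3 - <<'E'
import cv2,numpy as np
from h import *
a=cv2.imread("pics/top0.png");b=cv2.imread("pics/scene0.png")
c=np.hstack([cv2.resize(a[252:312,127:187],(400,400),interpolation=cv2.INTER_CUBIC),cv2.resize(b[325:385,402:462],(400,400),interpolation=cv2.INTER_CUBIC)])
cv2.imwrite("pics/c1.png",c)
def black(im,x0,y0,x1,y1):
    m=np.zeros(im.shape[:2],np.uint8);m[y0:y1,x0:x1]=(im[y0:y1,x0:x1].max(2)<45)*255
    k,l,s,ce=cv2.connectedComponentsWithStats(m);j=1+np.argmax(s[1:,4]);r=cv2.minAreaRect(np.argwhere(l==j)[:,::-1].astype(np.float32));return ce[j],s[j],r
print(black(a,127,252,187,312));print(black(b,402,325,462,365))
# rose, by brightness in both
for n,im,w,z in(("top",a,(290,225,342,275),120),("scene",b,(305,222,345,258),120)):
    x0,y0,x1,y1=w;g=im[y0:y1,x0:x1].astype(int);m=((g.min(2)>125)*255).astype(np.uint8)
    cs,_=cv2.findContours(m,cv2.RETR_EXTERNAL,cv2.CHAIN_APPROX_NONE);q=max(cs,key=cv2.contourArea)
    P=plane(n,q[:,0].astype(float)+[x0,y0],z)[:,:2]
    (x,y),r=cv2.minEnclosingCircle(P.astype(np.float32));print(n,"rose",x,y,r,cv2.fitEllipse(P.astype(np.float32)))
# cabinet top and stand from top
hsv=cv2.cvtColor(a,cv2.COLOR_BGR2HSV)
m=((hsv[...,1]<70)&(a.max(2)>60)).astype(np.uint8)*255;m[:150]=0;m[310:]=0;m[:,:230]=0;m[:,400:]=0
cs,_=cv2.findContours(m,cv2.RETR_EXTERNAL,cv2.CHAIN_APPROX_NONE);q=max(cs,key=cv2.contourArea)
P=plane("top",q[:,0].astype(float),110)[:,:2].astype(np.float32);print("cab",cv2.minAreaRect(P))
print(cv2.approxPolyDP(P,15,True)[:,0])
E
```

```text
(array([152.55813953, 278.09302326]), array([145, 271,  15,  15, 129], dtype=int32), ((152.73074340820312, 278.1538391113281), (8.043152809143066, 17.19570541381836), 33.6900634765625))
(array([432.25868726, 343.26640927]), array([423, 336,  20,  15, 259], dtype=int32), ((432.5, 343.0), (14.0, 19.0), 90.0))
top rose 544.03955078125 -28.03643798828125 27.58343505859375 ((544.044189453125, -27.872509002685547), (52.92936706542969, 53.544776916503906), 56.30168914794922)
scene rose 545.2540893554688 -23.092472076416016 30.021493911743164 ((544.640869140625, -25.252714157104492), (50.38508605957031, 56.83937072753906), 109.04621124267578)
cab ((573.902587890625, -29.289520263671875), (239.1645965576172, 254.17481994628906), 84.92516326904297)
[[ 710.2128     74.12296 ]
 [ 481.51193    94.350975]
 [ 446.62958   -25.746483]
 [ 461.0256   -134.15378 ]
 [ 688.5577   -158.6129  ]]
```

View pics/c1.png

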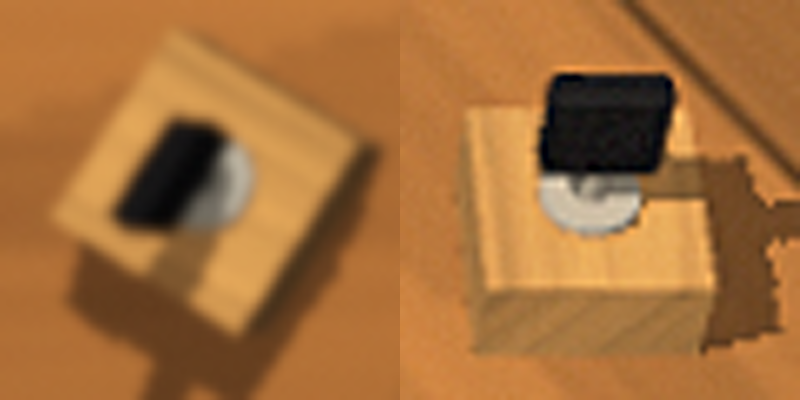

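Crop: the stand-top corners in the left panel are near (175,30), (360,145), (240,335) and (55,215), the collar is at about (205,190), and the black handle runs from lower left to upper right. I'll compute the stand centre and yaw, and cross-check the handle.

Run:
```python
from h import *
S=6.6667
t=np.array([[175,30],[360,145],[240,335],[55,215]])/S+[126.5,251.5]
P=plane("top",t,34);print(P.round(1),P.mean(0).round(1),np.linalg.norm(np.roll(P,1,0)-P,axis=1))
s=np.array([[467-400,108],[487-400,292],[714-400,288]])/S+[401.5,324.5]
Q=plane("scene",s,34);print("scene corners",Q.round(1),((Q[0]+Q[2])/2).round(1))
e=np.roll(P,-1,0)-P;print("edge ang",np.degrees(np.arctan2(e[:,1],e[:,0])).round(1))
# handle top face long edges in top view: outer(left) edge
hl=np.array([[178,122],[118,212]])/S+[126.5,251.5];A=plane("top",hl,88);d=A[1]-A[0];print("handle edge",A.round(1),np.degrees(np.arctan2(d[1],d[0])),np.linalg.norm(d))
print(cross((432.3,343.3),(152.7,278.15)))
ht=np.array([[553-400,75],[676-400,78]])/S+[401.5,324.5];A=plane("scene",ht,88);d=A[1]-A[0];print("scene top edge",A.round(1),np.degrees(np.arctan2(d[1],d[0])),np.linalg.norm(d))
c=P.mean(0)[:2]
print(proj("top",[[*c,88],[*c,34]]),proj("scene",[[*c,88],[*c,38],[*c,69]]))
s=manip.observe();print(np.degrees(np.arctan2(s["eef_rot"][1,0],s["eef_rot"][0,0])))
```

```text
[[541.5 316.   34. ]
 [504.3 257.1  34. ]
 [445.1 293.9  34. ]
 [483.5 352.7  34. ]] [493.6 304.9  34. ] [68.58907353 69.70705877 69.73472527 70.20619864]
scene corners [[504.1 258.5  34. ]
 [542.2 318.7  34. ]
 [482.7 354.4  34. ]] [493.4 306.5  34. ]
edge ang [-122.3  148.1   56.8  -32.3]
handle edge [[509.4 298.1  88. ]
 [482.5 315.6  88. ]] 146.9145983484387 32.090201279003544
(array([492.90649509, 305.54093117,  67.42558071]), np.float64(1.3447525191741447))
scene top edge [[506.5 294.   88. ]
 [475.7 314.6  88. ]] 146.2769054260594 37.04418198119952
[[149.66070365 277.70380549]
 [157.64308903 278.63632763]] [[432.91662692 336.70380645]
 [429.54434862 352.33212973]
 [431.61648657 342.75188355]]
163.50940176695968
```

The key is at (493.4, 305.7) with its x axis at about -32.5° (mod 180). The views agree within 2 mm and the sizes match. The keyhole is at about (544.2, -27), and the cabinet yaw is about -5°. Now I'll approach.

```bash
python3 -m jog '[[[-0.1,-0.05,0,0.04],[-0.25,-0.12,0,0.09],[-0.4,-0.2,0,0.14],[-0.55,-0.28,0,0.181],[-0.644,-0.319,0,0.181],[-0.644,-0.319,0,0.181],[-0.644,-0.319,0,0.181]]]' 0 40
cat >> h.py <<'E'
def goto(x,y,z,yaw=None):
    s=manip.observe();R=np.array(s["eef_rot"]);p=np.array(s["tcp_pos"])
    w=np.degrees(np.arctan2(R[1,0],R[0,0]))
    print("t",s["time_s"],"tcp",p.round(2),"yaw",w.round(2),"F",np.round(s["contact_force"],1),"T",np.round(s["ft_torque"],2),"w",round(float(s["grip_width"]),1),"j7",s["joint_pos"][-1])
    print("shares",(R.T@(np.array([x,y,z])-p)/300).round(4),"roll",None if yaw is None else np.round(-np.radians(yaw-w)/1.5,4))
E
python3 -c "
from h import *
goto(493.4,305.7,150,147.7)"
```

```text
time_s: 0.98
tcp_pos: [334.7, 453.2, 245.1]
eef_rot: [[-0.848, 0.53, -0.001], [0.53, 0.848, 0.0], [0.001, -0.0, -1.0]]
contact_force: [-0.5, 0.1, -0.2]
grip_width: 42.8
gripper_force: 0.0
t 0.975 tcp [334.66 453.24 245.07] yaw 148.01 F [-0.5  0.1 -0.2] T [ 0.03  0.04 -0.03] w 42.8 j7 0.5405036278366605
shares [-0.7095 -0.1367  0.3165] roll 0.0036
```

```bash
python3 -m jog '[[[-0.15,-0.03,0.06,0],[-0.3,-0.06,0.13,0],[-0.45,-0.09,0.2,0],[-0.6,-0.115,0.27,0],[-0.71,-0.137,0.317,0.003],[-0.71,-0.137,0.317,0.003],[-0.71,-0.137,0.317,0.003]]]'
python3 - <<'E'
from h import *
goto(493.4,305.7,64,147.7)
a=manip.camera("scene");b=manip.camera("top")
cv2.imwrite("pics/c2.png",np.hstack([cv2.resize(a[280:400,382:482],(400,480),interpolation=2),cv2.resize(b[220:340,100:200],(400,480),interpolation=2)])[:,:,::-1])
E
```

```text
time_s: 1.85
tcp_pos: [493.2, 306.6, 150.2]
eef_rot: [[-0.846, 0.533, -0.001], [0.533, 0.846, 0.001], [0.001, 0.0, -1.0]]
contact_force: [-0.6, 0.9, 0.6]
grip_width: 42.5
gripper_force: 0.0
t 1.85 tcp [493.2  306.59 150.18] yaw 147.82 F [-0.6  0.9  0.6] T [ 0.01 -0.05  0.02] w 42.5 j7 24.64246507794303
shares [-0.0024 -0.0022  0.2873] roll 0.0015
```

View pics/c2.png

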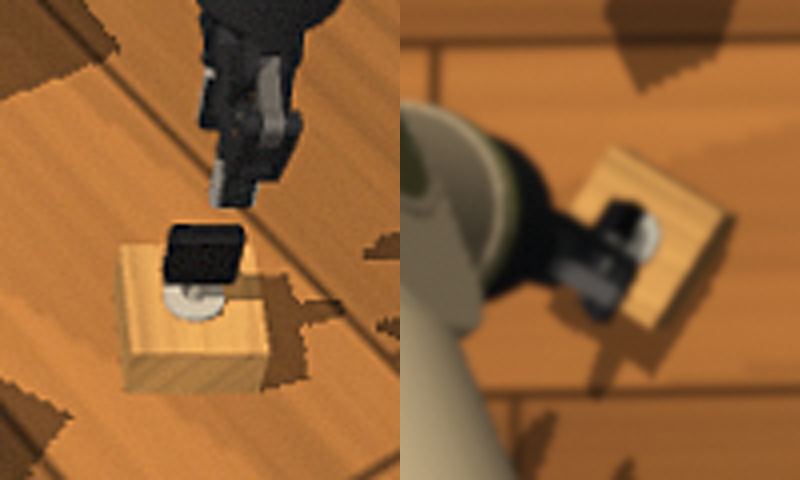

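The fingers hang just above the handle: scene-panel fingertip at (235,195), handle at (205,252). Now down and close.

```bash
python3 -m jog '[[[-0.002,-0.003,0.1,0.001],[-0.002,-0.003,0.2,0.001],[-0.002,-0.003,0.26,0.001],[-0.002,-0.003,0.287,0.001],[-0.002,-0.003,0.287,0.001],[-0.002,-0.003,0.287,0.001]]]' 0 40
python3 -m jog '[[[0,0,0,0],[0,0,0,0],[0,0,0,0],[0,0,0,0],[0,0,0,0],[0,0,0,0]]]' 1 60
python3 -c "
from h import *
goto(493.4,305.7,150,147.7)"
```

```text
time_s: 2.7
tcp_pos: [494.8, 304.2, 65.1]
eef_rot: [[-0.844, 0.536, 0.001], [0.536, 0.844, 0.001], [-0.0, 0.002, -1.0]]
contact_force: [0.3, 0.4, -0.2]
grip_width: 42.8
gripper_force: 0.0
time_s: 3.45
tcp_pos: [494.7, 304.1, 64.7]
eef_rot: [[-0.844, 0.536, 0.001], [0.536, 0.844, 0.001], [-0.0, 0.001, -1.0]]
contact_force: [-0.0, 0.5, 4.9]
grip_width: 11.6
gripper_force: 59.0
t 3.45 tcp [494.67 304.14  64.72] yaw 147.61 F [-0.   0.5  4.9] T [ 0.04  0.02 -0.01] w 11.6 j7 25.763473247785186
shares [ 0.0063  0.0025 -0.2843] roll -0.001
```

```bash
python3 -m jog '[[[0,0,-0.03,0],[0,0,-0.06,0],[0,0,-0.1,0],[0,0,-0.15,0],[0,0,-0.25,0],[0,0,-0.35,0],[0,0,-0.48,0],[0,0,-0.48,0],[0,0,-0.48,0]]]'
python3 -c "
from h import *
goto(544.2,-27,208,147.5)"
```

```text
time_s: 4.58
tcp_pos: [493.9, 303.3, 208.0]
eef_rot: [[-0.844, 0.536, -0.001], [0.536, 0.844, -0.0], [0.0, -0.001, -1.0]]
contact_force: [-0.4, -0.0, -1.7]
grip_width: 11.5
gripper_force: 59.3
t 4.575 tcp [493.94 303.35 207.98] yaw 147.6 F [-0.4 -0.  -1.7] T [-0.03  0.05 -0.03] w 11.5 j7 24.1810857354459
shares [-7.315e-01 -8.400e-01  3.000e-04] roll 0.0012
```

```bash
python3 -m jog '[[[-0.07,-0.08,0,0],[-0.17,-0.2,0,0],[-0.28,-0.32,0,0],[-0.39,-0.45,0,0],[-0.5,-0.57,0,0],[-0.6,-0.69,0,0],[-0.68,-0.78,0,0],[-0.72,-0.83,0,0],[-0.732,-0.84,0,0],[-0.732,-0.84,0,0],[-0.732,-0.84,0,0]]]'
python3 - <<'E'
from h import *
goto(544.2,-27,208,147.5)
a=manip.camera("scene");b=manip.camera("top")
cv2.imwrite("pics/s3.png",a[:,:,::-1])
cv2.imwrite("pics/t3.png",b[:,:,::-1])
cv2.imwrite("pics/c3.png",np.hstack([cv2.resize(a[190:270,275:355],(480,480),interpolation=2),cv2.resize(b[200:290,285:345],(320,480),interpolation=2)])[:,:,::-1])
E
```

```text
time_s: 5.95
tcp_pos: [544.5, -25.4, 207.8]
eef_rot: [[-0.845, 0.534, -0.001], [0.534, 0.845, 0.0], [0.001, -0.0, -1.0]]
contact_force: [0.5, 0.2, -0.3]
grip_width: 11.2
gripper_force: 59.3
t 5.95 tcp [544.54 -25.38 207.79] yaw 147.71 F [ 0.5  0.2 -0.3] T [-0.04 -0.03  0.03] w 11.2 j7 59.745918989257774
shares [-0.0019 -0.0052 -0.0007] roll 0.0024
```

View pics/c3.png

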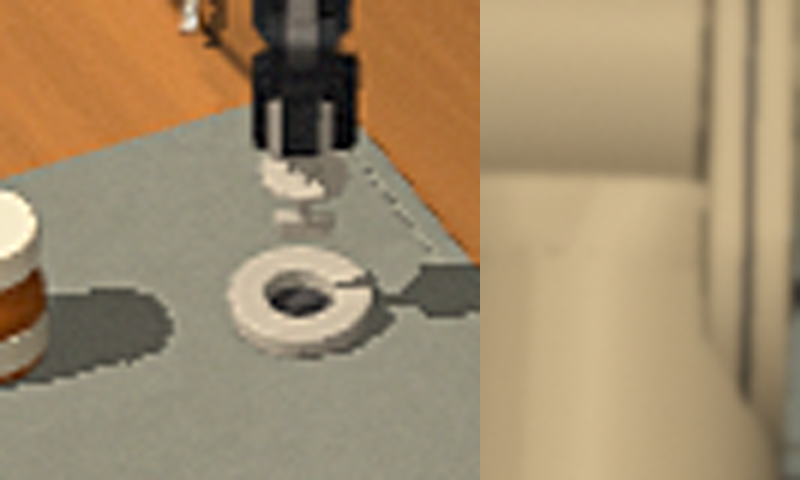

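The scene crop shows the blade's bottom centre near (303,228), the collar centred at u≈303, the hole mouth at (300,297), and the rose from 228 to 375. The top view is blocked by the arm. I'll turn this into an offset.

Run:
```python
from h import *
f=lambda p:(np.array(p)/6+[274.5+.08,189.5+.08])
def inv(q):return ((q-[274.58,189.58])*6).round(1)
x,y=544.2,-27
print("rose edge L/R top/bottom, mouth c (pred crop px):")
a=np.linspace(0,2*np.pi,73)
for r,z in((27,120),(13,120)):
    q=inv(proj("scene",np.c_[x+r*np.cos(a),y+r*np.sin(a),a*0+z]));print(r,q.min(0),q.max(0))
u=np.array([np.cos(np.radians(147.7)),np.sin(np.radians(147.7))]);v=np.array([-u[1],u[0]])
X,Y=544.5,-25.4;c=np.array([X,Y])
B=[[*(c+sx*10*u+sy*2*v),149+h] for h in(0,10) for sx in(-1,1) for sy in(-1,1)]
print("blade pred",inv(proj("scene",B)).tolist())
q=inv(proj("scene",np.c_[X+16*np.cos(a),Y+16*np.sin(a),a*0+177]));print("collar",q.min(0),q.max(0))
o=inv(proj("scene",[[x,y,120],[x+5,y,120],[x,y+5,120]]));print("5mm px",o[1]-o[0],o[2]-o[0])
# refine measured rose: colour mask on first picture
b=cv2.imread("pics/scene0.png")
g=b[222:258,305:345];m=((g.min(2)>125)*255).astype(np.uint8)
cs,_=cv2.findContours(m,cv2.RETR_EXTERNAL,2);k=max(cs,key=cv2.contourArea)[:,0]+[305,222];print("rose meas",inv(k.min(0)-.5),inv(k.max(0)+.5))
```

```text
rose edge L/R top/bottom, mouth c (pred crop px):
27 [221.2 244.5] [366.3 340.5]
13 [258.8 268.8] [328.7 315.1]
blade pred [[268.9, 238.3], [269.0, 231.2], [323.5, 239.1], [323.6, 232.0], [269.1, 217.4], [269.2, 210.3], [324.0, 218.2], [324.0, 211.2]]
collar [252.9 148.2] [341.4 204.7]
5mm px [-11.5   4.6] [7.1 7.6]
rose meas [221.5 245.5] [371.5 353.5]
```

Run:
```python
from h import *
b=cv2.imread("pics/s3.png").astype(int)
for r in list(range(214,231))+[238,239,240,241,242]: print(r,b[r,310:342].min(1).tolist())
```

```text
214 [125, 128, 128, 132, 129, 133, 121, 86, 19, 58, 125, 113, 11, 32, 32, 31, 33, 35, 78, 95, 41, 0, 0, 42, 110, 132, 129, 120, 43, 49, 57, 56]
215 [126, 129, 129, 125, 128, 128, 129, 128, 129, 127, 114, 103, 0, 2, 12, 10, 5, 25, 71, 106, 110, 129, 129, 106, 138, 129, 124, 128, 120, 45, 56, 57]
216 [128, 131, 129, 128, 128, 129, 128, 125, 137, 162, 134, 104, 82, 81, 83, 86, 83, 89, 104, 101, 102, 107, 121, 122, 118, 128, 117, 125, 124, 110, 45, 55]
217 [129, 126, 126, 124, 128, 129, 131, 132, 149, 177, 177, 180, 167, 83, 93, 99, 101, 93, 95, 102, 100, 100, 105, 127, 127, 132, 128, 123, 123, 117, 88, 51]
218 [126, 128, 126, 126, 127, 128, 130, 131, 149, 169, 172, 173, 157, 96, 132, 95, 96, 90, 84, 100, 98, 96, 104, 123, 129, 114, 88, 126, 122, 123, 114, 64]
219 [128, 128, 126, 125, 122, 124, 126, 121, 130, 174, 171, 169, 171, 172, 167, 151, 89, 90, 95, 98, 102, 98, 100, 114, 126, 127, 134, 145, 121, 122, 127, 123]
220 [129, 128, 130, 127, 125, 126, 121, 125, 138, 174, 180, 174, 170, 170, 174, 157, 113, 167, 91, 94, 101, 97, 107, 126, 124, 123, 119, 101, 141, 126, 125, 127]
221 [129, 1
[... 1685 characters left out ...]
 43, 41, 50, 74, 73, 77, 116, 151, 153, 180, 173, 173, 173, 178, 151, 58, 93, 140, 138, 127]
239 [126, 127, 135, 170, 173, 165, 166, 168, 163, 90, 50, 37, 37, 54, 80, 81, 78, 67, 64, 77, 139, 179, 171, 172, 173, 172, 155, 57, 69, 73, 70, 74]
240 [125, 125, 121, 149, 170, 168, 167, 168, 170, 146, 18, 31, 51, 80, 74, 73, 65, 57, 40, 69, 118, 177, 170, 166, 169, 167, 136, 58, 73, 65, 67, 64]
241 [123, 124, 126, 140, 184, 173, 166, 166, 166, 161, 117, 42, 34, 54, 54, 33, 31, 24, 56, 134, 175, 171, 165, 163, 165, 157, 88, 69, 73, 98, 141, 136]
242 [132, 126, 122, 132, 166, 173, 166, 165, 168, 167, 178, 174, 122, 85, 45, 62, 92, 128, 180, 173, 164, 164, 163, 169, 164, 113, 70, 72, 68, 69, 92, 138]
```

The key and rose show the same +1.1 px calibration shift, so the relative estimate holds: correct by (-0.3, -1.6) mm. Next I'll lower the tip just inside the mouth.

```bash
python3 -m jog '[[[-0.002,-0.005,0,0],[-0.002,-0.005,0.03,0],[-0.002,-0.005,0.06,0],[-0.002,-0.005,0.08,0],[-0.002,-0.005,0.1,0],[-0.002,-0.005,0.11,0],[-0.002,-0.005,0.12,0],[-0.002,-0.005,0.12,0],[-0.002,-0.005,0.12,0]]]'
python3 -c "
from h import *
goto(544.2,-27,168.7,147.5)"
```

```text
time_s: 7.18
tcp_pos: [544.5, -28.2, 172.3]
eef_rot: [[-0.844, 0.536, 0.0], [0.536, 0.844, 0.0], [-0.0, 0.0, -1.0]]
contact_force: [-0.0, 0.0, -0.9]
grip_width: 11.1
gripper_force: 59.3
t 7.175 tcp [544.51 -28.22 172.29] yaw 147.61 F [-0.   0.  -0.9] T [-0.02  0.04 -0.03] w 11.1 j7 60.717121455700706
shares [0.003  0.0029 0.012 ] roll 0.0013
```

```bash
python3 -m jog '[[[0.001,0.002,0,0.04],[0.001,0.002,0,0.073],[0.001,0.002,0.005,0.073],[0.001,0.002,0.009,0.073],[0.001,0.002,0.012,0.073],[0.001,0.002,0.0145,0.073],[0.001,0.002,0.0145,0.073]]]'
python3 -c "
from h import *
goto(544.2,-27,168.7,140.9)"
```

```text
time_s: 8.05
tcp_pos: [544.6, -27.6, 168.5]
eef_rot: [[-0.781, 0.625, 0.001], [0.625, 0.781, 0.0], [-0.0, 0.001, -1.0]]
contact_force: [-2.4, -0.7, 6.1]
grip_width: 11.5
gripper_force: 60.6
t 8.05 tcp [544.64 -27.63 168.49] yaw 141.35 F [-2.4 -0.7  6.1] T [ 0.04  0.79 -0.03] w 11.5 j7 54.65363096153502
shares [ 0.0025  0.0007 -0.0007] roll 0.0052
```

```bash
python3 -m jog '[[[0,0,-0.006,0],[0,0,-0.006,-0.07],[0,0,-0.006,-0.133],[0,0,0,-0.133],[0,0,0.004,-0.133],[0,0,0.004,-0.133]]]'
python3 -m jog '[[[0,0,-0.01,0],[0,0,-0.01,-0.07],[0,0,-0.01,-0.133],[0,0,-0.003,-0.133],[0,0,0,-0.133],[0,0,0,-0.133]]]'
```

```text
time_s: 8.8
tcp_pos: [545.0, -27.7, 167.9]
eef_rot: [[-0.888, 0.46, 0.001], [0.46, 0.888, 0.001], [-0.001, 0.001, -1.0]]
contact_force: [-4.6, 0.0, 12.1]
grip_width: 11.5
gripper_force: 61.5
time_s: 9.55
tcp_pos: [544.4, -27.4, 166.4]
eef_rot: [[-0.962, 0.274, -0.0], [0.274, 0.962, 0.0], [0.0, 0.0, -1.0]]
contact_force: [1.0, 0.5, -1.0]
grip_width: 11.2
gripper_force: 59.1
```

The force is gone and the tool is lower, so the blade has dropped at a yaw of about 164°. Continue gently.

```bash
python3 -m jog '[[[0,0,0.005,0],[0,0,0.01,0],[0,0,0.015,0],[0,0,0.015,0]]]'
python3 -c "
from h import *
goto(544.2,-27,150.7,164)"
```

```text
time_s: 10.05
tcp_pos: [544.6, -27.4, 162.0]
eef_rot: [[-0.962, 0.272, 0.0], [0.272, 0.962, 0.0], [-0.0, 0.0, -1.0]]
contact_force: [1.0, 2.2, -0.7]
grip_width: 11.3
gripper_force: 59.2
t 10.05 tcp [544.56 -27.4  161.97] yaw 164.2 F [ 1.   2.2 -0.7] T [ 0.46 -0.21  0.06] w 11.3 j7 77.04330283923771
shares [0.0015 0.001  0.0376] roll 0.0023
```

```bash
python3 -m jog '[[[0,0,0.006,0],[0,0,0.012,0],[0,0,0.018,0],[0,0,0.024,0],[0,0,0.03,0],[0,0,0.03,0]]]'
python3 -c "
from h import *
goto(544.2,-27,150.7,164)"
```

```text
time_s: 10.8
tcp_pos: [544.3, -27.6, 152.7]
eef_rot: [[-0.962, 0.272, -0.0], [0.272, 0.962, 0.0], [0.0, -0.0, -1.0]]
contact_force: [1.3, 2.1, -2.3]
grip_width: 11.3
gripper_force: 59.0
t 10.8 tcp [544.3  -27.57 152.71] yaw 164.2 F [ 1.3  2.1 -2.3] T [ 0.6  -0.15  0.02] w 11.3 j7 77.26058397760981
shares [0.0008 0.0017 0.0067] roll 0.0023
```

```bash
python3 -m jog '[[[0,0.001,0.003,0],[0,0.001,0.006,0],[0,0.001,0.009,0],[0,0.001,0.009,0],[0,0.001,0.009,0]]]'
python3 -c "
from h import *
goto(544.2,-27,150.7,164)"
```

```text
time_s: 11.42
tcp_pos: [544.6, -27.4, 150.7]
eef_rot: [[-0.962, 0.272, 0.0], [0.272, 0.962, 0.0], [-0.0, 0.0, -1.0]]
contact_force: [-3.1, 1.3, 5.5]
grip_width: 11.0
gripper_force: 60.0
t 11.425 tcp [544.57 -27.41 150.7 ] yaw 164.19 F [-3.1  1.3  5.5] T [0.25 0.53 0.04] w 11.0 j7 77.29128343845743
shares [0.0016 0.001  0.    ] roll 0.0022
```

The key is home: TCP z is 150.7, exactly as predicted, with 5.5 N seating force. Now turn clockwise.

```bash
python3 -m jog '[[[0,0,0.001,0],[0,0,0.001,0.05],[0,0,0.001,0.1],[0,0,0.001,0.15],[0,0,0.001,0.2],[0,0,0.001,0.25],[0,0,0.001,0.3],[0,0,0.001,0.3]]]'
python3 -c "
from h import *
goto(544.2,-27,150.7,164)"
python3 -m jog '[[[0,0,0,0.05],[0,0,0,0.1],[0,0,0,0.15],[0,0,0,0.2],[0,0,0,0.2]]]'
python3 - <<'E'
from h import *
goto(544.2,-27,150.7,164)
cv2.imwrite("pics/s4.png",manip.camera("scene")[180:360,220:420,::-1].repeat(3,0).repeat(3,1))
E
```

```text
time_s: 12.42
tcp_pos: [544.4, -27.9, 150.7]
eef_rot: [[-0.747, 0.665, -0.0], [0.665, 0.747, -0.0], [-0.0, -0.0, -1.0]]
contact_force: [-4.7, 0.1, 9.7]
grip_width: 11.3
gripper_force: 60.6
t 12.425 tcp [544.44 -27.93 150.66] yaw 138.33 F [-4.7  0.1  9.7] T [-0.1   1.06  0.04] w 11.3 j7 52.23592192425086
shares [ 0.0027  0.0018 -0.0001] roll -0.2987
time_s: 13.05
tcp_pos: [544.1, -28.2, 150.7]
eef_rot: [[-0.517, 0.856, -0.001], [0.856, 0.517, -0.001], [-0.0, -0.001, -1.0]]
contact_force: [-6.4, -1.1, 10.6]
grip_width: 11.4
gripper_force: 60.9
t 13.05 tcp [544.14 -28.23 150.68] yaw 121.12 F [-6.4 -1.1 10.6] T [-0.3   1.5   0.04] w 11.4 j7 35.60089078200031
shares [ 0.0034  0.0023 -0.0001] roll -0.4989
```

View pics/s4.png

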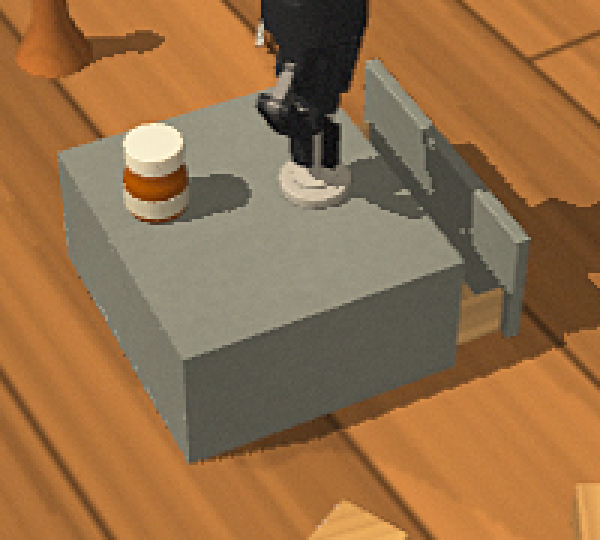

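The drawer stands open at (490,240), with the collar on the rose at (315,185). Release and lift straight up.

```bash
python3 -m jog '[[[0,0,0,0],[0,0,0,0],[0,0,0,0],[0,0,0,0]]]' 0 
python3 -m jog '[[[0,0,-0.02,0],[0,0,-0.06,0],[0,0,-0.12,0],[0,0,-0.2,0],[0,0,-0.3,0],[0,0,-0.42,0],[0,0,-0.5,0],[0,0,-0.5,0],[0,0,-0.5,0]]]'
python3 - <<'E'
from h import *
goto(544.2,-27,150.7,164)
cv2.imwrite("pics/s5.png",manip.camera("scene")[180:360,220:420,::-1].repeat(3,0).repeat(3,1))
E
```

```text
time_s: 13.6
tcp_pos: [544.5, -27.3, 149.9]
eef_rot: [[-0.518, 0.855, -0.0], [0.855, 0.518, -0.0], [0.0, -0.0, -1.0]]
contact_force: [1.0, 0.3, 0.7]
grip_width: 42.8
gripper_force: 0.0
time_s: 14.72
tcp_pos: [544.3, -27.3, 300.0]
eef_rot: [[-0.518, 0.855, -0.0], [0.855, 0.518, 0.0], [0.0, 0.0, -1.0]]
contact_force: [-0.5, -0.1, -0.7]
grip_width: 42.7
gripper_force: 0.0
t 14.725 tcp [544.34 -27.29 300.04] yaw 121.23 F [-0.5 -0.1 -0.7] T [-0.03 -0.01  0.04] w 42.7 j7 32.6555941541091
shares [1.000e-03 1.000e-04 4.978e-01] roll -0.4977
```

View pics/s5.png

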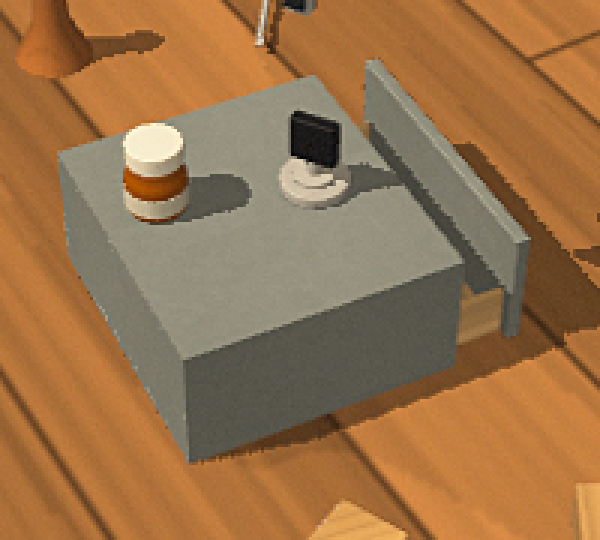

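The key stands upright and flush in the rose at (315,165), the drawer is open, and the gripper is clear. Handing in.

```bash
python3 -c "
from station import manip
print(manip.job_done())"
```

```text
the job is handed in; nothing more can be done
None
```

The job is handed in: the last picture before it showed the key standing upright with its collar flush in the lock, the drawer sprung open and the gripper clear, after about 15 s of the allowed 67 s; no verdict was returned.

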